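Peel the top parts tray off its stuck stack and show it over the light pad

ROBOT

A 6-joint arm with a two-finger parallel gripper is mounted at the origin on the work surface. World frame = base frame: x ahead of the robot, y to its left, z up, the work surface at z = 0. Lengths are in m, angles in rad, forces in N, time in s.
With the tool pointing down it reaches from about 0.325 to 0.9 m from the base axis. Payload 6.1 kg.
Tool frame: the origin (TCP) lies on the centre line of the jaws, within the pads' length; the fingertips stand 19 mm ahead of it and the grasp point (between the pads) is the TCP; z points along the fingers, y is the line along which they close (so a half turn about z gives the same grasp; the last joint's range is limited). The gripper opens to 87 mm and grips with 3 to 60 N. Pads are 19 mm wide; open, the fingers measure 117 mm over their backs; the gripper's body (75 mm by 190 mm) begins 51 mm behind the grasp point.
Start: joints at [-1.461, 0.22, 1.526, -0, 1.395, -0.126], TCP at [0.146, -0.608, 0.242] pointing down, gripper open.
Joint ranges: [-2.98, 2.98], [-0.91, 2.08], [0.09, 2.57], [-1.24, 4.39], [0.2, 2.65], [-2.68, 2.68]. Speed limits (rad/s): [2.57, 2.57, 3.01, 3.14, 3.14, 3.14].

INTERFACE

Orientations are given as a rotation vector (axis times angle).
In Python, from station import read_state, get_image, camera_model, close_job gives the robot as it stands.
- The arm moves only by the tool carry_out, never from a script. Its argument "series" is a list of rows, each an object of numbers: "dx", "dy", "dz": the shift along the world's x, y, z in cm; "spin": the turn about the world's z in rad. A call has 1 to 10 rows; each row is the pose to reach, as a shift and turn from the pose commanded when the call began; what a row does not reach only later rows make up. A row lasts 1/8 s, in which the tool goes at most 62.5 mm and 10.7 degrees, less where a joint would pass 70% of its speed; a pose out of reach is approached as far as the arm can. A call with a gripper value outside its range is refused whole. "grip" is the closure, from 0 (fully open) to 1 (shut), set as the call begins (left out, the last holds). The fingers move at their own pace and stop on an object; "newtons" is the grip in N (left out, the last holds). Time passes only in rows, so rows that repeat a pose let the fingers close. It gives the time, the measured TCP pose, the force, the opening and the grip force at its end, in the units of the state.
- read_state(): the state, without advancing time (a new reading comes with each control period).
- get_image(name): name is "side" or "top"; returns (picture, depth): 420x560x3 uint8, red, green, blue; 420x560 float32, m along the optical axis (not along the pixel's ray), 0 where there is no reading.
- camera_model(name): a dict with "fx", "fy", "cx", "cy" (pixels), "R" (3x3) and "t" (3): a world point X has camera coordinates R X + t. Camera axes: x right, y down, z forward; pixel columns grow to the right and rows downward; lengths in m; the calibration is good to about 2 mm. A picture is of the moment at which its call begins. camera_model takes no time and is no camera call.
- close_job(): hands the job in; it is judged then, once.
The state is a dict: "time_s": time; "q": joint angles; "joint_velocities": joint speeds; "joint_efforts": joint torques, N m; "eef_pos": TCP position; "orientation": TCP orientation; "force": force on the tool from outside, world axes, zero at the start; "torque": the same for the moment, N m; "gripper_width": finger opening in m; "finger_force": force on a finger pad.
Only numpy, scipy, OpenCV 4.12 (cv2) and the standard library are available. Lean on these libraries where they do the work, as an engineer would, in place of code of your own. Each camera call takes 0.05 s, during which the arm holds its last target. There are 200 camera calls.

TASK

The moulded parts trays have stuck together in their stack: take the top tray by the upright grip fin at its corner and peel it off, raising that corner first while the opposite corner is still down in the stack, and leave the rest of the stack standing where it is. Then bring the tray over the middle of the flat light pad and finish while still holding it there in the gripper, level and open side up, about ten centimetres above the pad. Leave the brush, the jar and the key stand alone.

Things in the scene. Friction and masses are not known exactly. Their poses are not given: they have to be found in the camera images.
- tray: Top tray, grey plastic, about 120 g, open at the top: 168 x 148 mm over the rim flange, 48 mm high to the rim. Origin under its middle at the level of its four feet (17 mm high), z up out of the open side, x along the long side. One upright grip fin at the +x+y corner. At the start nested in the stack, origin 48 mm above the bench.
- tray_fin (a point): Grip point on the top tray's fin, mid-thickness, 140 mm out from the tray's centre line, 58 mm above its origin. Fin: upright, 10 mm thick, 26 mm high (44 to 70 mm above the tray's origin), running straight outward from 124 to 156 mm from the centre line, at 0.722 rad from the tray's x axis towards y; a 4 mm thick tab joins its foot to the rim corner (112 mm out). Axes as the tray's.
- tray_heel (a point): Underside of the tray's foot diagonally opposite the fin, at (-46, -37, 0) mm in the tray's frame; the tray tips about it when peeled. All four feet (at +-46, +-37 mm) are tacky: each clings to the stack with about 4 N until lifted some 5 mm, then lets go.
- stack: Steel base plate 180 x 160 x 8 mm with two more such trays, 1.4 kg in all, standing loose. Origin under the plate's middle, z up, axes as the nested top tray's. Its upper tray is turned half round: fin at the -x-y corner, 72 to 98 mm above the bench. The lower tray's fin is right below the top tray's: its top edge is at 78 mm; the top tray's fin spans 92 to 118 mm.
- stack_seat (a point): In the stack, the middle of the floor on which the top tray's feet stand, 48 mm above the stack's origin; the top tray's origin lies there when nested. Axes as the stack's.
- pad: Flat inspection light pad fixed on the bench, black frame with a white panel, 200 x 180 x 14 mm. Origin under its middle, z up; its top is 14 mm above the bench.
- brush: Bystander: a chip brush about 200 mm long lying on the bench.
- jar: Bystander: a jar, 64 mm across, 85 mm high.
- keys: Bystander: a low steel stand of five T-handle hex keys, 88 x 200 mm, about 125 mm high.

How it is judged:
On the way, in this order (a step that is already met when the one before it is completed fails the run):
1. the fin's corner is raised at least 15 mm while the opposite foot is still down in the stack (within 8 mm of its seat) (z of tray_fin in the frame of stack_seat above 0.073 m and z of tray_heel in the frame of stack_seat below 0.008 m and contact force between tray and the fingers above 0.3 N), for 0.1 s.
2. the whole tray is lifted out of the stack, at least 50 mm above its seat (z of tray in the frame of stack_seat above 0.05 m and z of tray_heel in the frame of stack_seat above 0.03 m and contact force between tray and the fingers above 0.3 N), for 0.1 s.
At the end, for the whole second after the job is handed in: The gripper holds the tray still, its middle within 40 mm (horizontally) of the pad's middle, its feet 60 to 180 mm above the pad's top, within 15 deg of level with the open side up, touching neither pad nor stack; the rest of the stack stands upright within 30 mm of where it was (horizontal distance between tray and pad below 0.04 m and z of tray in the frame of pad between 0.074 and 0.194 m and angle between tray's own z axis and vertical below 0.26 rad and contact force between tray and the fingers above 1 N and contact force between tray and pad below 0.05 N and contact force between tray and stack below 0.05 N and linear speed of tray below 0.03 m/s and distance of stack from where it was at the start of the episode below 0.03 m and angle between stack's own z axis and vertical below 0.1 rad); the arm keeps its last pose, push and grip.
It fails at once if the rest of the stack is dragged, lifted or tipped (30 mm, 0.2 rad) (distance of stack from where it was at the start of the episode above 0.03 m or angle between stack's own z axis and vertical above 0.2 rad).
It fails at once if a bystander is moved more than 30 mm (distance of any of brush, jar, keys from where it was at the start of the episode above 0.03 m).
It also fails if it takes over 45 s, if anything falls off the work surface, if the arm or the gripper's body presses on something with over 40 N, if the wrist force passes 120 N, or if a joint passes its speed limit or range.

## Working session

There is one attempt and no reset: what is moved stays moved. The work goes in short steps, Python scripts to look and compute and a tool call to move; the robot and the scene stay as the last step left them, time stands still between calls to the robot, and variables do not carry over. Pictures are saved under pics/ and viewed, at most 10 in all, crops included, and the job is handed in when it is done.

Besides the shell and the picture viewer there is one more tool, called after "Call:" as name(argument=value, ...), one argument or row to a line, values as JSON. carry_out: Moves the arm, as the interface text tells. Its arguments: {"type":"object","properties":{"series":{"type":"array"},"grip":{"type":"number"},"newtons":{"type":"number"}},"required":["series"]}

```bash
mkdir -p pics
python3 - <<'E'
from station import *
import cv2,numpy as np
for n in("top","side"):
    p,d=get_image(n);cv2.imwrite(f"pics/{n}0.png",p[:,:,::-1]);np.save(n+"d.npy",d)
    m=camera_model(n);print(n,m)
print(read_state())
E
```

```text
top {'fx': 435.5730057497372, 'fy': 435.5730057497372, 'cx': 276.23461302386795, 'cy': 206.05111306870543, 'R': array([[-0.01504409, -0.99981036, -0.01236628],
       [-0.98765048,  0.0167878 , -0.15577129],
       [ 0.15594935,  0.00987013, -0.98771574]]), 't': array([-0.0796063 ,  0.60552116,  0.8777199 ])}
side {'fx': 468.81110171550534, 'fy': 468.81110171550534, 'cx': 278.10780291036235, 'cy': 218.05892226149885, 'R': array([[-0.97267368, -0.2318067 ,  0.01309814],
       [-0.15415643,  0.60260529, -0.78300873],
       [ 0.17361367, -0.76363114, -0.6218728 ]]), 't': array([0.54312336, 0.2192008 , 1.00556171])}
{'time_s': 0.1, 'q': array([-1.46110154e+00,  2.21145992e-01,  1.52750868e+00, -1.68153620e-05,
        1.39470210e+00, -1.26067581e-01]), 'joint_velocities': array([ 0.00095409, -0.00080297, -0.00198398, -0.00083167, -0.00048275,
       -0.00036117]), 'joint_efforts': array([ 6.92982467e-04, -4.95946634e+01, -3.88516331e+01,  7.00920727e-02,
        5.16146526e-02, -5.44311399e-05]), 'eef_pos': array([ 0.14594217, -0.60717421,  0.24054107]), 'orientation': array([-3.11803767e+00, -3.69274692e-01,  3.31330788e-06]), 'force': array([-0.85546798,  1.04142225, -0.32461775]), 'torque': array([-0.07611188, -0.00687102,  0.03255033]), 'finger_force': 0.0, 'gripper_width': 0.08696292895170483}
```

View pics/top0.png

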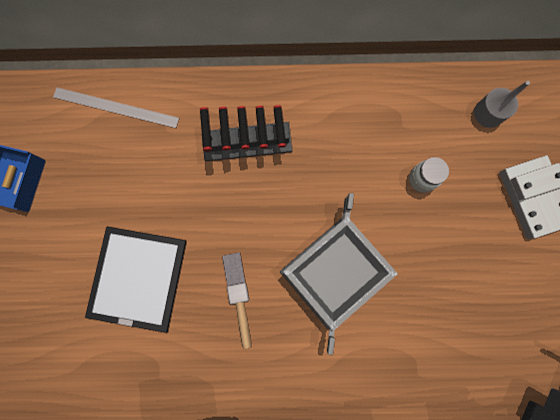

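View pics/side0.png

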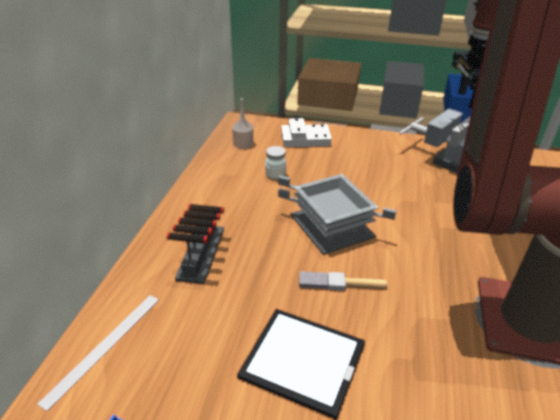

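The top view shows the tray stack with rim corners near (347,219), (397,272), (333,328) and (283,272). The double fin is at (348,205), the single lower fin at (331,343), and the pad is centred near (136,279). The side view confirms two stacked fins on the far, left side at (284,181) and (284,194).

```bash
cat > h.py <<'E'
from station import *
import cv2,numpy as np
def cloud(n,d):
    m=camera_model(n);v,u=np.mgrid[:420,:560]
    c=np.stack([(u-m['cx'])/m['fx']*d,(v-m['cy'])/m['fy']*d,d],-1)
    return (c-m['t'])@m['R']
def ray(n,u,v,z):
    m=camera_model(n);r=m['R'].T@np.array([(u-m['cx'])/m['fx'],(v-m['cy'])/m['fy'],1]);o=-m['R'].T@m['t']
    return o+r*(z-o[2])/r[2]
E
python3 - <<'E'
from h import *
d=np.load("topd.npy");P=cloud("top",d)
def sel(u0,u1,v0,v1,z0,z1):
    Q=P[v0:v1,u0:u1].reshape(-1,3);return Q[(Q[:,2]>z0)&(Q[:,2]<z1)]
R=sel(275,405,215,335,.085,.102);r=cv2.minAreaRect((R[:,:2]*1000).astype(np.float32));print("rim",r,np.median(R[:,2]));print(cv2.boxPoints(r))
for nm,b,z in(("finTop",(330,365,185,222),(.104,.13)),("finlow",(320,345,325,358),(.08,.11))):
    F=sel(*b,*z)[:,:2];c=F.mean(0);w,V=np.linalg.eigh(np.cov((F-c).T));q=(F-c)@V[:,1];print(nm,c,len(F),np.ptp(q),np.degrees(np.arctan2(V[1,1],V[0,1])),sel(*b,*z)[:,2].max())
for u,v in((347,219),(397,272),(333,328),(283,272)):print(ray("top",u,v,.096))
p=cv2.imread("pics/top0.png");m=((p.min(2)>150)*255).astype(np.uint8);m[:,:60]=0;m[:,210:]=0;m[:200]=0
c=max(cv2.findContours(m,0,2)[0],key=cv2.contourArea);pr=cv2.minAreaRect(c);print("pad",pr,[ray("top",*x,.014) for x in(pr[0],)])
print([ray("top",u,v,.014)[:2] for u,v in((107,227),(186,241),(168,331),(86,317))])
for nm,b in(("brush",(215,255,250,350)),("keys",(195,300,100,165)),("jar",(405,450,155,200))):
    Q=sel(*b,.012,.2);print(nm,Q.min(0),Q.max(0))
img=cv2.resize(p[170:370,250:430],None,fx=4,fy=4,interpolation=2)[:600];cv2.imwrite("pics/c0.png",cv2.resize(p[180:360,260:420],None,fx=3.3,fy=3.3,interpolation=2))
E
```

```text
rim ((465.9195556640625, -213.4128875732422), (153.02340698242188, 173.15516662597656), 39.38164520263672) 0.09619986567004765
[[ 351.84882 -195.03925]
 [ 461.71283 -328.8773 ]
 [ 579.9903  -231.78653]
 [ 470.12628  -97.94849]]
finTop [ 0.59934208 -0.23443254] 97 0.032421848457677635 171.53189670244876 0.12210779076749441
finlow [ 0.33488457 -0.19141925] 156 0.056371643301166195 169.2353432127061 0.1028532237019516
[ 0.56786951 -0.23059198  0.096     ]
[ 0.46187445 -0.32395115  0.096     ]
[ 0.35744543 -0.19525159  0.096     ]
[ 0.4652449  -0.10108336  0.096     ]
pad ((134.7471923828125, 278.55181884765625), (69.6309814453125, 82.60686492919922), 11.842076301574707) [array([0.45663169, 0.21784082, 0.014     ])]
[array([0.56916697, 0.28293409]), array([0.53567553, 0.10867712]), array([0.34631025, 0.14347647]), array([0.37750965, 0.31899014])]
brush [ 0.3102208  -0.03168379  0.01202938] [0.50780631 0.02736377 0.02486933]
keys [ 0.707586   -0.12640891  0.01200868] [0.81188605 0.07423913 0.13067383]
jar [ 0.63415574 -0.44305843  0.01212391] [ 0.69635687 -0.38313633  0.08986866]
```

View pics/c0.png

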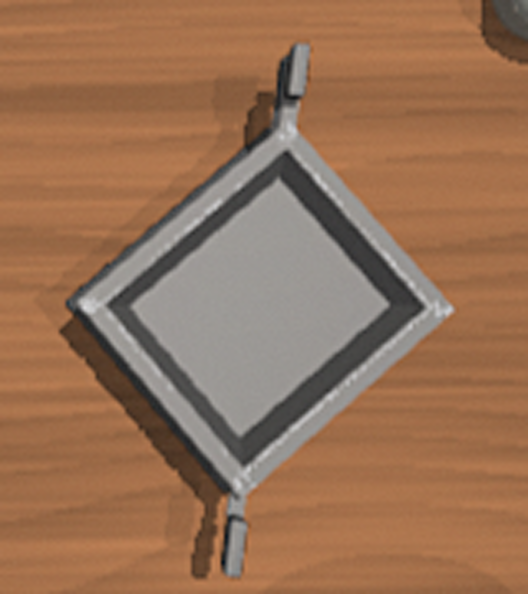

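The tray centre is about (0.465, -0.212), its fin about (0.601, -0.2345) running along -9°, and the pad centre about (0.457, 0.217). I'll go above the fin now.

Call:
carry_out(
  series=[
    {"dx": 5,"dy": 4,"dz": 0,"spin": -0.04},
    {"dx": 10,"dy": 8,"dz": 0,"spin": -0.08},
    {"dx": 15,"dy": 12.3,"dz": 0,"spin": -0.12},
    {"dx": 20,"dy": 16.4,"dz": 0,"spin": -0.17},
    {"dx": 25,"dy": 20.5,"dz": 0,"spin": -0.21},
    {"dx": 30,"dy": 24.6,"dz": -1,"spin": -0.25},
    {"dx": 35,"dy": 28.7,"dz": -2,"spin": -0.29},
    {"dx": 40,"dy": 32.8,"dz": -3,"spin": -0.34},
    {"dx": 45.5,"dy": 37.3,"dz": -4,"spin": -0.39},
    {"dx": 45.5,"dy": 37.3,"dz": -4,"spin": -0.39},
  ],
  grip=0,
)

```text
time_s: 1.35
eef_pos: [0.6025, -0.2316, 0.2001]
orientation: [-3.131, 0.238, 0.002]
force: [0.6, -1.5, 0.1]
gripper_width: 0.0871
finger_force: 0.0
```

Run:
```python
from h import *
s=read_state();print(s['time_s'],s['eef_pos'],s['orientation'],s['force'])
from scipy.spatial.transform import Rotation as T
y=T.from_rotvec(s['orientation']).as_matrix()[:,1];print(np.degrees(np.arctan2(y[1],y[0])))
a=get_image("top")[0][150:340,260:420];b=get_image("side")[0][120:270,220:420]
cv2.imwrite("pics/1.png",np.vstack([cv2.resize(a[:120],(400,300)),cv2.resize(b,(400,300))])[:,:,::-1])
```

```text
1.35 [ 0.60252176 -0.23162337  0.20006564] [-3.13127538e+00  2.38087373e-01  2.28686802e-03] [ 0.56774784 -1.53696198  0.05137407]
-98.69631893301373
```

View pics/1.png

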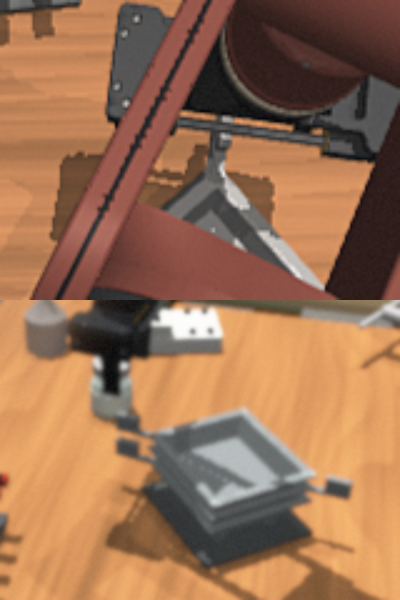

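The gripper (body at upper right of the top crop) hangs over the fin at about (222,135) in that crop, with the fin central between the fingers. Next I descend.

Call:
carry_out(
  series=[
    {"dz": -3},
    {"dz": -6},
    {"dz": -8},
    {"dz": -9.4},
    {"dz": -9.4},
    {"dz": -9.4},
  ],
)

```text
validation failed for argument at $.se...
```

Run:
```python
from h import *
s=read_state();print(s['eef_pos'],s['force'])
a=get_image("side")[0][150:240,240:420]
cv2.imwrite("pics/2.png",cv2.resize(a,None,fx=4,fy=4)[:,:,::-1])
```

```text
[ 0.60237206 -0.23161772  0.19987753] [-0.44189358 -0.29507732  0.28540363]
```

View pics/2.png

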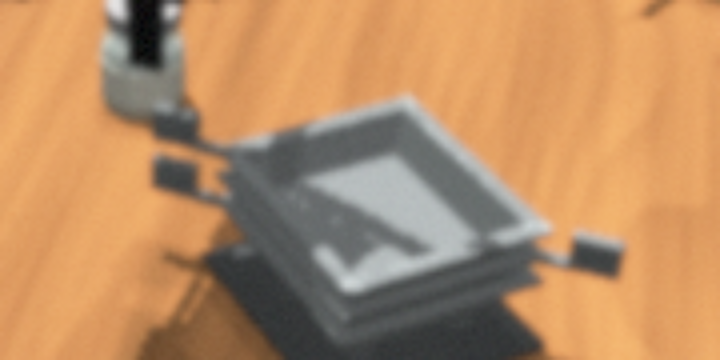

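The move was refused because each row needs all four fields. The picture shows the arm still above the fin, at about (175,120). I'll resend it with full rows.

Call:
carry_out(
  series=[
    {"dx": 0,"dy": -0.3,"dz": -3,"spin": 0},
    {"dx": 0,"dy": -0.3,"dz": -6,"spin": 0},
    {"dx": 0,"dy": -0.3,"dz": -8,"spin": 0},
    {"dx": 0,"dy": -0.3,"dz": -9.4,"spin": 0},
    {"dx": 0,"dy": -0.3,"dz": -9.4,"spin": 0},
    {"dx": 0,"dy": -0.3,"dz": -9.4,"spin": 0},
  ],
)

```text
time_s: 2.25
eef_pos: [0.6017, -0.2382, 0.1087]
orientation: [3.131, -0.242, 0.003]
force: [1.4, -0.5, 0.1]
gripper_width: 0.0871
finger_force: 0.0
```

Call:
carry_out(
  series=[
    {"dx": 0,"dy": 0,"dz": 0,"spin": 0},
    {"dx": 0,"dy": 0,"dz": 0,"spin": 0},
    {"dx": 0,"dy": 0,"dz": 0,"spin": 0},
    {"dx": 0,"dy": 0,"dz": 0,"spin": 0},
    {"dx": 0,"dy": 0,"dz": 0,"spin": 0},
    {"dx": 0,"dy": 0,"dz": 0,"spin": 0},
    {"dx": 0,"dy": 0,"dz": 0,"spin": 0},
    {"dx": 0,"dy": 0,"dz": 0,"spin": 0},
  ],
  grip=1,
  newtons=15,
)

```text
time_s: 3.25
eef_pos: [0.601, -0.2377, 0.1075]
orientation: [3.132, -0.242, 0.0]
force: [0.9, -1.4, -0.2]
gripper_width: 0.0151
finger_force: 0.0
```

Run:
```python
from h import *
s=read_state();print(s['eef_pos'],s['force'])
a=get_image("side")[0][150:240,240:420]
cv2.imwrite("pics/3.png",cv2.resize(a,None,fx=4,fy=4)[:,:,::-1])
```

```text
[ 0.60100567 -0.23772413  0.10754409] [ 0.8875491  -1.38567112 -0.19934611]
```

View pics/3.png

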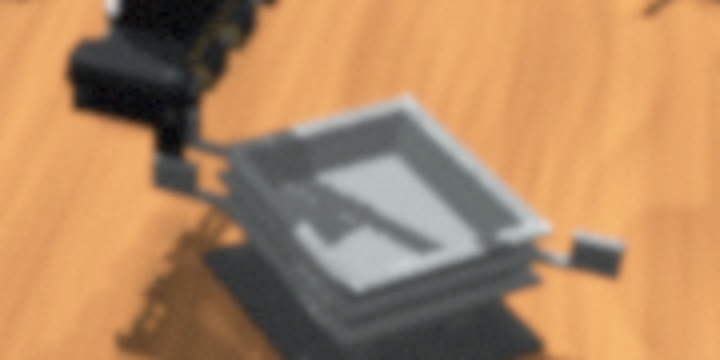

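The fingers straddle the top fin, and the lower fin at (175,170) is free below. They haven't finished closing.

Call:
carry_out(
  series=[
    {"dx": 0,"dy": 0.1,"dz": 0,"spin": 0},
    {"dx": 0,"dy": 0.2,"dz": 0,"spin": 0},
    {"dx": 0,"dy": 0.2,"dz": 0,"spin": 0},
    {"dx": 0,"dy": 0.2,"dz": 0,"spin": 0},
  ],
)

```text
time_s: 3.8
eef_pos: [0.6011, -0.2359, 0.1076]
orientation: [3.132, -0.242, 0.0]
force: [-0.3, -1.1, 0.3]
gripper_width: 0.0101
finger_force: 15.0
```

Call:
carry_out(
  series=[
    {"dx": 0,"dy": 0,"dz": 0.3,"spin": 0},
    {"dx": -0.1,"dy": 0,"dz": 0.6,"spin": 0},
    {"dx": -0.2,"dy": 0,"dz": 0.9,"spin": 0},
    {"dx": -0.3,"dy": 0.1,"dz": 1.2,"spin": 0},
    {"dx": -0.4,"dy": 0.1,"dz": 1.5,"spin": 0},
    {"dx": -0.5,"dy": 0.1,"dz": 1.8,"spin": 0},
    {"dx": -0.6,"dy": 0.1,"dz": 2.1,"spin": 0},
    {"dx": -0.6,"dy": 0.1,"dz": 2.1,"spin": 0},
    {"dx": -0.6,"dy": 0.1,"dz": 2.1,"spin": 0},
  ],
)

```text
time_s: 4.92
eef_pos: [0.5948, -0.2347, 0.1285]
orientation: [-3.132, 0.242, 0.001]
force: [-2.1, 1.8, -0.5]
gripper_width: 0.0101
finger_force: 15.1
```

```bash
cat >> h.py <<'E'
def look(name):
    s=read_state();print(s['time_s'],s['eef_pos'],s['force'],s['finger_force'])
    a=get_image("side")[0][130:250,240:420]
    cv2.imwrite(name,cv2.resize(a,None,fx=4,fy=4)[:,:,::-1])
E
python3 -c "
from h import *
look('pics/4.png')"
```

```text
4.925 [ 0.59477924 -0.23469178  0.12846699] [-2.06516385  1.76683223 -0.53652626] 15.059286304749548
```

View pics/4.png

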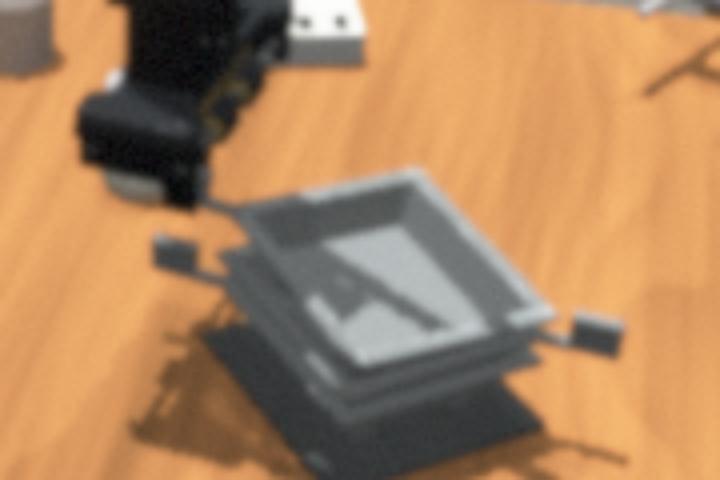

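The fin corner is up about 20 mm while the heel side, at (550,315), is still in the stack. I'll check the tilt by depth.

```bash
cat >> h.py <<'E'
def tilt(u0,u1,v0,v1):
    p,d=get_image("side");P=cloud("side",d)[v0:v1,u0:u1].reshape(-1,3);c=P.mean(0)
    n=np.linalg.svd(P-c)[2][2];n*=np.sign(n[2]);print("tilt",np.degrees(np.arccos(n[2])),"n",n,"res",np.std((P-c)@n),"c",c);return n,c
E
python3 - <<'E'
from h import *
n,c=tilt(328,346,189,207)
# heights of floor plane along diag from stack centre (fin dir -9deg)
C=np.array([.465,-.2125]);e=np.array([.987,-.156])
for s in(-.059,0,.059,.14):
    q=C+e*s;print(s,c[2]-(n[:2]@(q-c[:2]))/n[2])
E
```

```text
tilt 4.44129066470405 n [-0.07682346  0.0097329   0.99699721] res 0.0014707552500949853 c [ 0.4598241  -0.23847557  0.07452034]
-0.059 0.07008860083870985
0 0.07466558659494019
0.059 0.07924257235117053
0.14 0.08552623076226643
```

The tilt is about 4.5°, with the heel up about 2 mm and the fin about 18 mm. I'll tighten the grip and lift out.

Call:
carry_out(
  series=[
    {"dx": 0,"dy": 0,"dz": 0,"spin": 0},
    {"dx": 0,"dy": 0,"dz": 0,"spin": 0},
    {"dx": 0,"dy": 0,"dz": 0.4,"spin": 0},
    {"dx": 0,"dy": 0,"dz": 0.8,"spin": 0},
    {"dx": 0,"dy": 0,"dz": 1.2,"spin": 0},
    {"dx": 0,"dy": 0,"dz": 1.6,"spin": 0},
    {"dx": 0,"dy": 0,"dz": 2.0,"spin": 0},
    {"dx": 0,"dy": 0,"dz": 2.4,"spin": 0},
    {"dx": 0,"dy": 0,"dz": 3,"spin": 0},
    {"dx": 0,"dy": 0,"dz": 3,"spin": 0},
  ],
  newtons=60,
)

```text
time_s: 6.28
eef_pos: [0.5954, -0.2349, 0.1594]
orientation: [3.132, -0.242, 0.002]
force: [0.4, 0.5, -1.1]
gripper_width: 0.0096
finger_force: 60.0
```

```bash
python3 -c "
from h import *
look('pics/5.png');tilt(328,346,180,195)"
```

```text
6.275 [ 0.59544819 -0.23490591  0.15940227] [ 0.36384492  0.49505197 -1.06136427] 59.99502983875573
tilt 5.2707204613790894 n [-0.0917874   0.00369485  0.99577177] res 0.001361373150419331 c [ 0.46310335 -0.24265325  0.10427191]
```

View pics/5.png

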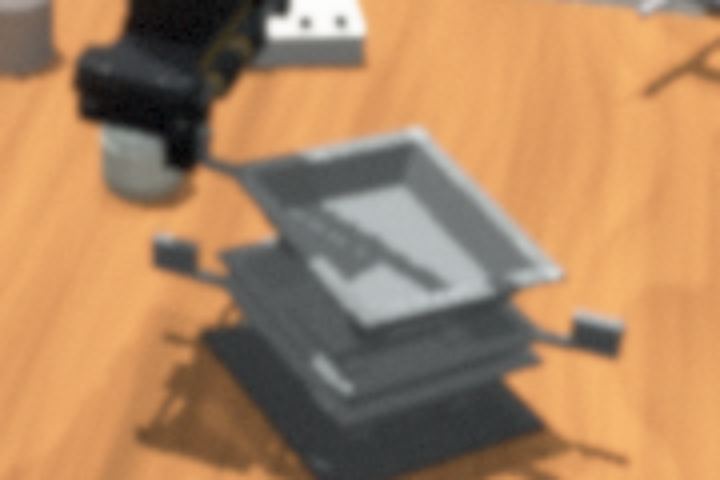

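The tray is out of the stack with the heel released. It's held at about 5° tilt, and the stack is undisturbed. I'll raise it and carry it over.

Call:
carry_out(
  series=[
    {"dx": 0,"dy": 0,"dz": 1,"spin": 0},
    {"dx": 0,"dy": 0,"dz": 2,"spin": 0},
    {"dx": 0,"dy": 0,"dz": 3.5,"spin": 0},
    {"dx": 0,"dy": 0,"dz": 5,"spin": 0},
    {"dx": 0,"dy": 0,"dz": 6.5,"spin": 0},
    {"dx": 0,"dy": 0,"dz": 8,"spin": 0},
    {"dx": 0,"dy": 0,"dz": 9,"spin": 0},
    {"dx": 0,"dy": 0,"dz": 9,"spin": 0},
  ],
)

```text
time_s: 7.38
eef_pos: [0.5955, -0.235, 0.2498]
orientation: [3.131, -0.242, 0.003]
force: [0.9, 0.3, -0.7]
gripper_width: 0.0096
finger_force: 60.0
```

Call:
carry_out(
  series=[
    {"dx": 0,"dy": 1,"dz": 0,"spin": 0},
    {"dx": 0,"dy": 3,"dz": 0,"spin": 0},
    {"dx": 0,"dy": 5.5,"dz": 0,"spin": 0},
    {"dx": 0,"dy": 8,"dz": 0,"spin": 0},
    {"dx": 0,"dy": 10.5,"dz": 0,"spin": 0},
    {"dx": 0,"dy": 13,"dz": 0,"spin": 0},
    {"dx": 0,"dy": 15.5,"dz": 0,"spin": 0},
    {"dx": 0,"dy": 18,"dz": 0,"spin": 0},
    {"dx": 0,"dy": 20.5,"dz": 0,"spin": 0},
    {"dx": 0,"dy": 23,"dz": 0,"spin": 0},
  ],
)

```text
time_s: 8.62
eef_pos: [0.5944, -0.002, 0.2484]
orientation: [-3.132, 0.24, 0.0]
force: [0.1, 0.1, -1.4]
gripper_width: 0.0097
finger_force: 60.0
```

Call:
carry_out(
  series=[
    {"dx": 0,"dy": 2.5,"dz": 0,"spin": 0},
    {"dx": 0,"dy": 5,"dz": 0,"spin": 0},
    {"dx": 0,"dy": 7.5,"dz": 0,"spin": 0},
    {"dx": 0,"dy": 10,"dz": 0,"spin": 0},
    {"dx": 0,"dy": 12.5,"dz": -1,"spin": 0},
    {"dx": 0,"dy": 15,"dz": -2,"spin": 0},
    {"dx": 0,"dy": 17.5,"dz": -3,"spin": 0},
    {"dx": 0,"dy": 19,"dz": -4,"spin": 0},
    {"dx": 0,"dy": 20,"dz": -5,"spin": 0},
    {"dx": 0,"dy": 20,"dz": -5.5,"spin": 0},
  ],
)

```text
time_s: 9.88
eef_pos: [0.5944, 0.1958, 0.1925]
orientation: [3.132, -0.24, -0.002]
force: [0.0, 0.4, -1.6]
gripper_width: 0.0095
finger_force: 60.0
```

Run:
```python
from h import *
s=read_state();print(s['time_s'],s['eef_pos'],s['gripper_width'],s['finger_force'])
cv2.imwrite("pics/6.png",np.hstack([get_image(n)[0] for n in("top","side")])[:,:,::-1][:,::1].copy())
p=cv2.imread("pics/6.png");cv2.imwrite("pics/6.png",np.hstack([p[100:400,0:400],p[100:400,560+120:560+500]]))
```

```text
9.875 [0.59440468 0.19579634 0.19251522] 0.00946417192265312 59.995106337592006
```

View pics/6.png

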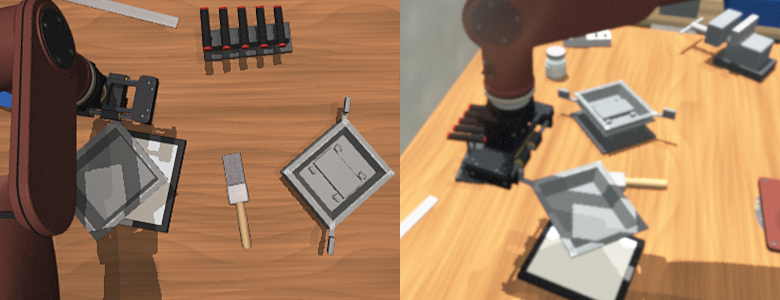

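The tray hangs over the pad, with its floor near side-view pixel (305,305). The brush, jar, keys and stack are where they were. One numeric check remains.

Run:
```python
from h import *
n,c=tilt(292,312,296,316)
p,d=get_image("side");Q=cloud("side",d)[230:400,230:390].reshape(-1,3);Q=Q[(Q[:,2]>.10)&(Q[:,1]>.05)&(Q[:,0]<.57)]
h=(Q-c)@n;R=Q[(h>.022)&(h<.034)];r=cv2.minAreaRect((Q[:,:2]*1000).astype(np.float32));print(r,len(R))
a=np.array(r[0])/1000;print("floor z at centre",c[2]-n[:2]@(a-c[:2])/n[2], "pad ctr .457 .217")
s=read_state();print(s['joint_velocities'].round(3))
```

```text
tilt 48.07888252447143 n [ 0.24634947 -0.70210055  0.66810684] res 0.010113953962739446 c [0.46872238 0.20252448 0.14269355]
((395.9255676269531, 424.9709777832031), (223.24143981933594, 635.5758056640625), 20.787914276123047) 552
floor z at centre 0.40330047339171093 pad ctr .457 .217
[-0.002 -0.005 -0.005  0.002 -0.002  0.   ]
```

Run:
```python
from h import *
p,d=get_image("side");v,u=np.mgrid[:420,:560]
P=cloud("side",d);m=(P[...,2]>.09)&(P[...,2]<.2)&(P[...,0]>.3)&(P[...,0]<.575)&(P[...,1]>.07)&(P[...,1]<.36)
Q=P[m];print(len(Q));rng=np.random.default_rng(0);best=0
for _ in range(2000):
    a=Q[rng.choice(len(Q),3,False)];n=np.cross(a[1]-a[0],a[2]-a[0]);n/=np.linalg.norm(n)+1e-12
    if abs(n[2])<.8: continue
    k=np.abs((Q-a[0])@n)<.002
    if k.sum()>best:best=k.sum();K=k
F=Q[K];c=F.mean(0);n=np.linalg.svd(F-c)[2][2];n*=np.sign(n[2])
print("tilt",np.degrees(np.arccos(n[2])),n,best,c,F.min(0),F.max(0))
r=cv2.minAreaRect((Q[:,:2]*1000).astype(np.float32));print(r)
```

```text
6577
tilt 5.601562458337878 [-0.09664865  0.01366592  0.99522474] 2855 [0.46082494 0.21522063 0.13921222] [0.38614548 0.13545494 0.13046837] [0.5359927  0.29012817 0.14862662]
((461.8980712890625, 215.5196990966797), (154.23204040527344, 175.9292449951172), 40.34208297729492)
```

```bash
python3 -c "
from station import *
print(close_job())"
```

```text
the job is handed in; nothing more can be done
None
```

The top tray was peeled off fin corner first, and I handed the job in with the gripper holding it about 10 cm above the pad, within about 5 mm of the middle and tilted about 6°; the stack, brush, jar and keys looked undisturbed in the last pictures, and no verdict was returned.

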